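Tap a pestle head's tapered shank into its handle and rack the pestle

ROBOT

A 7-joint arm with a two-finger parallel gripper is mounted at the origin on the work surface. World frame = base frame: x ahead of the robot, y to its left, z up, the work surface at z = 0. Lengths are in mm, angles in rad, forces in N, time in s.
With the tool pointing down it reaches from about 425 to 875 mm from the base axis. Payload 8.4 kg.
Tool frame: the origin (TCP) lies between the finger pads; the fingertips stand 8 mm ahead of it and the grasp point (between the pads) lies 11 mm behind it; z points along the fingers, y is the line along which they close (so a half turn about z gives the same grasp; the last joint's range is limited). The gripper opens to 85 mm and grips with 20 to 120 N. Pads are 22 mm wide; open, the fingers measure 114 mm over their backs; the gripper's body (76 mm by 85 mm) begins 54 mm behind the grasp point. The pads swing forward as they close: fully open they stand 13 mm farther back than shut.
Start: joints at [-0.099, 0.333, 0.04, 1.465, -0.013, 1.343, -0.059], TCP at [649.973, -0.013, 239.308] pointing down, gripper open.
Joint ranges: [-2.58, 2.58], [-0.38, 2.09], [-1.3, 1.39], [0.25, 2.4], [-1.5, 4.64], [0.08, 2.09], [-2.65, 2.65]. Speed limits (rad/s): [2.22, 2.22, 2.79, 2.79, 3.14, 3.14, 3.14].

INTERFACE

Orientations are given as a rotation vector (axis times angle).
In Python, from station import robot gives the robot as it stands. The module is installed in compiled form; this text tells all that it offers.
- The arm moves only by the shell command python3 -m creep [FORCE], which reads ROWS from standard input. ROWS is one flat JSON list of numbers that holds 1 to 8 rows one after another, with no inner brackets; each row has 5 numbers: the finger opening in mm, then dx, dy, dz in normalised numbers (1 is 75 cm), then a turn about the tool's z in normalised numbers (1 is 60 degrees); each row is the pose to reach, as a shift and turn from the pose commanded when the command began, along the tool's axes at that moment; what a row does not reach only later rows make up. A row lasts 1/10 s, in which the tool goes at most 50 mm and 0.15 rad, less where a joint would pass 70% of its speed; a pose out of reach is approached as far as the arm can. The fingers move at their own pace and stop on an object; FORCE is the grip in N (left out, the last holds). Time passes only in rows, so rows that do not move let the fingers close. It prints the time, the measured TCP pose, the force, the opening and the grip force at its end. Shift and turn numbers lie between -1 and 1, and a call with a number outside is refused. Input that does not fit is refused with a message, and nothing moves.
- robot.observe(): the state, without advancing time (a new reading comes with each control period).
- robot.read_camera(name): name is "scene" or "side" or "wrist"; returns (picture, depth): 480x640x3 uint8, red, green, blue; 480x640 float32, mm along the optical axis (not along the pixel's ray), 0 where there is no reading.
- robot.camera_model(name): a dict with "K" (3x3 intrinsics, pixels), "extrinsics" (4x4, takes a point from camera to world coordinates). Camera axes: x right, y down, z forward; pixel columns grow to the right and rows downward; lengths in mm; the calibration is good to about 2 mm. The wrist camera is an equidistant fisheye: a pixel r from the principal point sees the ray r / f radians off the axis. A picture is of the moment at which its call begins: read the wrist's pose just before it. camera_model takes no time and is no camera call; for the wrist camera it gives the pose at the moment of the call.
- robot.hand_in(): hands the job in; it is judged then, once.
The state is a dict: "time_s": time; "joint_positions": joint angles; "joint_vel": joint speeds; "effort": joint torques, N m; "eef_pos": TCP position; "eef_rot": TCP orientation; "ft_force": force on the tool from outside, world axes, zero at the start; "torque": the same for the moment, N m; "gripper_width": finger opening in mm; "gripper_force": force on a finger pad.
Only numpy, scipy, OpenCV 4.12 (cv2) and the standard library are available. Lean on these libraries where they do the work, as an engineer would, in place of code of your own. Each camera call takes 0.05 s, during which the arm holds its last target. There are 200 camera calls.

TASK

Fit the wide steel pestle head to its handle: take it from its cup, put its tapered shank into the socket of the handle that stands in the round metal stand, and tap it gently down until its shoulder sits fully home on the handle's rim, never pressing down on it with more than 40 N (about 4 kg). Then lift the pestle out by its head alone, so that only the taper's friction carries the handle, and stand it upright, handle down, on the bottom of the hole in the white block. Leave the narrow head and everything else on the bench where they are.

Things in the scene. Friction and masses are not known exactly. Their poses are not given: they have to be found in the camera images.
- head: wide pestle head, plain steel, 250 g: a 34 mm diameter, 40 mm tall round head with flattish top on a tapered shank 38 mm long, 20 mm diameter under the head, 14 mm at the tip. Origin: centre of the shank's tip; z up the axis. Shoulder (flat underside of the head) at z = 38 mm, top at 78 mm. It hangs shank down in one of two white cups, shoulder on the cup's rim 48 mm above the bench
- shoulder (a point): centre of the flat shoulder under the wide head, on its axis, 38 mm above the shank's tip; axes as the head's
- handle: grey plastic handle, upright loose cylinder 36 mm in diameter, 100 mm tall, 180 to 240 g, with a tapered, sprung socket (mouth 20 mm wide, 44 mm deep) in its top. Origin: centre of its underside; z up the axis. Standing in the well its underside is 22 mm above the bench. In the block's hole, 10 mm. See rim for how the shank goes in
- rim (a point): centre of the handle's rim at the socket's mouth, 100 mm above the underside; meets the shoulder when fully home. Laid in, the shank stops 4 to 9 mm short; then the push needed grows with depth to 8-15 N (friction varies between starts), moving in sudden slips, until the shoulder stops hard on the rim. Once home the taper holds well over the weight of the handle
- stand: fixed round metal stand, 68 mm in diameter, 47 mm tall, with a round well 43 mm wide and 25 mm deep in which the handle stands loosely at the start. Origin at the centre of its underside on the bench. The well's floor, at z = 22 mm, is a sprung pad: pressed by more than about 3.5 N it sinks some 1 mm per 2 N, by 12 mm at most, and comes back up when let go
- block: fixed white plastic block, 76 x 76 mm, 45 mm tall, with one round hole 46 mm wide and 35 mm deep in its top, where the finished pestle goes. Origin at the centre of its underside on the bench; hole on its axis, floor of the hole at z = 10 mm.
- narrow_head: another steel pestle head, not wanted: 26 mm diameter, 52 mm tall head on the same shank, hanging in the other white cup (cups: 46 mm diameter, 48 mm tall). Origin at its shank's tip.
- petri: clear petri dish, 76 mm diameter, 15 mm tall, lying between the stand and the block; origin under its centre
- jar: small jar with a blue lid, 44 mm diameter, 40 mm tall; origin under its centre
- seedlings_a: clear cup of green seedlings, 72 mm wide, 75 mm tall without the leaves; origin under its centre
- seedlings_b: a second cup of seedlings like the first; origin under its centre
- reagent: amber bottle with a blue cap, 60 mm diameter, 130 mm tall; origin under its centre
- spatula: flat-bladed steel spatula with a round handle, 160 mm long, lying flat between the seedling cups; origin at its middle

How it is judged (in metres and radians):
On the way, in this order (a step that is already met when the one before it is completed fails the run):
1. the wide head's shank is fully home in the handle (shoulder within 2 mm of the rim, in line) while the handle stands in the round stand (distance between shoulder and rim below 0.0025 m and angle between the z axis of head and the z axis of handle, either way round below 0.06 rad and distance between shoulder and rim below 0.002 m and horizontal distance between handle and stand below 0.008 m and height (world z) of handle below 0.026 m), for 0.3 s.
2. the pestle is lifted by its head: handle more than 60 mm above the bench, untouched by the fingers, shank still home (distance between shoulder and rim below 0.0025 m and angle between the z axis of head and the z axis of handle, either way round below 0.06 rad and height (world z) of handle above 0.06 m and contact force between the fingers and handle below 0.5 N), for 0.3 s.
At the end, for the whole second after the job is handed in: The pestle stands upright (within 0.1 rad), handle down, at rest on the floor of the white block's hole (handle's underside within 4 mm of the hole's floor and 12 mm of its axis), with the wide head's shank still home: shoulder within 2.5 mm of the rim and in line within 0.06 rad (distance between shoulder and rim below 0.0025 m and angle between the z axis of head and the z axis of handle, either way round below 0.06 rad and horizontal distance between handle and block below 0.012 m and height (world z) of handle between 0.006 and 0.014 m and angle between handle's own z axis and vertical below 0.1 rad and linear speed of each of handle, head below 0.02 m/s); the robot touches nothing.
It fails at once if the handle is pressed against the round stand with more than 40 N (contact force between handle and stand above 40 N).
It fails at once if the narrow head, a dish, jar, seedling cup, bottle or spatula is shifted more than 30 mm (distance of any of narrow_head, petri, jar, seedlings_a, seedlings_b, reagent, spatula from where it was at the start of the episode above 0.03 m).
It also fails if it takes over 54 s, if anything falls off the work surface, if the arm or the gripper's body presses on something with over 40 N, if the wrist force passes 120 N, or if a joint passes its speed limit or range.

## Working session

There is one attempt and no reset: what is moved stays moved. The work goes in short steps, Python scripts to look and compute and a shell command to move; the robot and the scene stay as the last step left them, time stands still between calls to the robot, and variables do not carry over. Pictures are saved under pics/ and viewed, at most 10 in all, crops included, and the job is handed in when it is done.

```bash
mkdir -p pics; cat > h.py <<'E'
import numpy as np, cv2
from station import robot
def grab(n):
    m=robot.camera_model(n); p,d=robot.read_camera(n); return m,p,d
def cloud(m,d):
    K=np.array(m["K"]);T=np.array(m["extrinsics"])
    v,u=np.mgrid[:480,:640]
    P=np.stack([(u-K[0,2])/K[0,0]*d,(v-K[1,2])/K[1,1]*d,d],-1)
    W=P@T[:3,:3].T+T[:3,3]; W[d==0]=np.nan
    return W
E
python3 - <<'E'
from h import *
for n in("scene","side"):
    m,p,d=grab(n); cv2.imwrite(f"pics/{n}.png",p[:,:,::-1]); np.savez(n+".npz",p=p,d=d,W=cloud(m,d))
    print(n,np.round(m["extrinsics"],2).tolist(),m["K"])
s=robot.observe();print(s)
E
```

```text
scene [[-0.26, 0.61, -0.75, 1329.17], [0.97, 0.15, -0.2, 166.87], [-0.01, -0.78, -0.62, 683.2], [0.0, 0.0, 0.0, 1.0]] [[478.4921389    0.         318.44307306]
 [  0.         478.4921389  241.83357876]
 [  0.           0.           1.        ]]
side [[-0.77, -0.43, 0.47, 125.03], [-0.63, 0.51, -0.58, 603.65], [0.01, -0.74, -0.67, 808.07], [0.0, 0.0, 0.0, 1.0]] [[598.20805867   0.         317.06479461]
 [  0.         598.20805867 242.64163204]
 [  0.           0.           1.        ]]
{'time_s': 0.1, 'joint_positions': array([-0.09921664,  0.333865  ,  0.03985592,  1.46616656, -0.01339731,
        1.34328638, -0.05849423]), 'joint_vel': array([-0.00132739, -0.00114663, -0.00043279, -0.00193678, -0.00037422,
       -0.00072592, -0.00120789]), 'effort': array([ 3.76442753e-03, -6.60015249e+01,  1.37005594e+00, -4.06471324e+01,
        1.68957113e-02,  9.04385961e-03,  1.07212072e-04]), 'eef_pos': array([ 6.49610525e+02, -2.95976849e-03,  2.38501909e+02]), 'eef_rot': array([-2.22073383e+00, -2.22078726e+00,  1.72301134e-03]), 'ft_force': array([ 0.55636011, -0.59558429,  0.61041124]), 'torque': array([0.0017206 , 0.00444413, 0.00857226]), 'gripper_force': 0.0, 'gripper_width': 85.58544934838643}
```

View pics/scene.png

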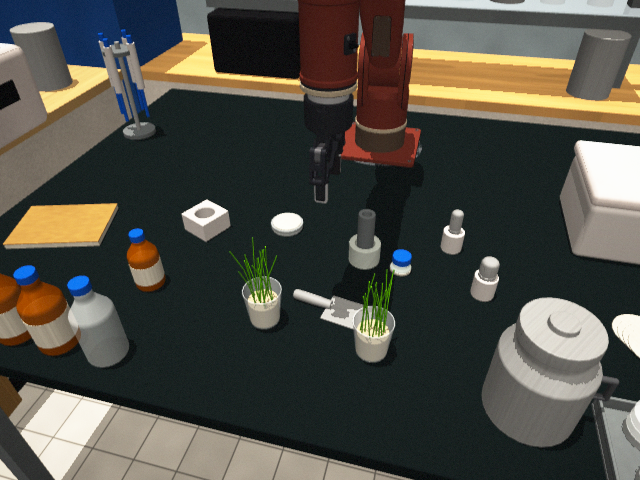

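View pics/side.png

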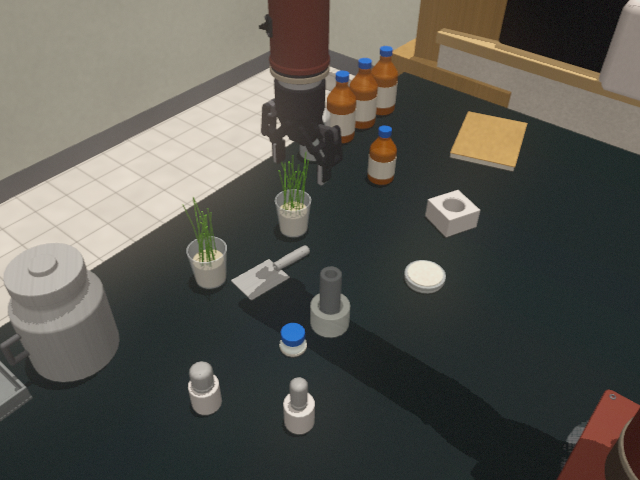

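The scene view shows the wide head in the nearer cup at (487,278), the narrow head at (453,230), the handle and stand at (366,240), and the block at (206,219). The side view shows the wide head at (203,385), the narrow head at (299,400), the stand at (330,305), the block at (452,212), and the jar at (293,338).

```bash
cat > loc.py <<'E'
from h import *
from scipy.optimize import least_squares
def fit(P,R,z0,z1,c0,rad):
    q=P[(P[:,2]>z0)&(P[:,2]<z1)&(np.hypot(*(P[:,:2]-c0).T)<rad)]
    if len(q)<15: return None,len(q)
    r=least_squares(lambda c:np.hypot(q[:,0]-c[0],q[:,1]-c[1])-R,c0,loss='soft_l1')
    return np.round(r.x,1),len(q)
pix={"scene":dict(wide=(488,266),narrow=(457,216),handle=(366,225),stand=(366,262),block=(190,223),jar=(401,258),petri=(287,222),sa=(264,310),sb=(373,345)),
"side":dict(wide=(202,375),narrow=(299,386),handle=(331,290),stand=(330,322),block=(440,222),jar=(293,334),petri=(425,275),sa=(293,220),sb=(208,268))}
for n in pix:
    D=np.load(n+".npz");W=D["W"];P=W.reshape(-1,3);P=P[~np.isnan(P[:,0])]
    bench=P[(abs(P[:,2])<12)&(P[:,0]>400)&(P[:,0]<800)&(abs(P[:,1])<300)]
    print(n,"bench z",np.median(bench[:,2]))
    for k,(u,v) in pix[n].items(): 
        print(k,np.round(W[v,u]))
    c=lambda k:W[pix[n][k][1],pix[n][k][0]][:2]
    print("wide",fit(P,17,55,78,c("wide"),40),"cup",fit(P,23,8,42,c("wide"),45))
    print("narrow",fit(P,13,55,90,c("narrow"),40))
    print("handle",fit(P,18,60,116,c("handle"),50),"stand",fit(P,34,6,40,c("handle"),60))
    for k,z0,z1 in(("wide",84,95),("handle",118,128)):
        q=P[(P[:,2]>z0)&(P[:,2]<z1)&(np.hypot(*(P[:,:2]-c(k)).T)<40)]; print(k,"top",len(q),q.mean(0).round(1),q[:,2].max().round(1))
    q=P[(P[:,2]>40)&(P[:,2]<50)&(np.hypot(*(P[:,:2]-c("block")).T)<110)]
    print("block",len(q),np.median(q[:,2]),cv2.minAreaRect(q[:,:2].astype(np.float32)))
E
python3 loc.py
```

```text
scene bench z 1.49276306257525
wide [597. 298.  84.]
narrow [468. 234.  98.]
handle [558.  57. 107.]
stand [572.  65.  21.]
block [ 548. -351.   30.]
jar [564. 135.  41.]
petri [ 471. -142.   16.]
sa [785. -83.  56.]
sb [811. 119.  53.]
wide (array([584.4, 302.5]), 172) cup (array([584.6, 302.5]), 318)
narrow (array([475.5, 233.8]), 163)
handle (array([570.3,  57.8]), 393) stand (array([538.7,  54.4]), 403)
wide top 164 [589.1 301.6  88.2] 92.3
handle top 151 [543.3  55.2 122.4] 126.1
block 575 45.65192781403448 ((517.6280517578125, -327.08026123046875), (82.79646301269531, 78.53436279296875), 64.72251892089844)
side bench z 0.7289817262155225
wide [573. 309.  88.]
narrow [448. 240. 100.]
handle [527.  69. 103.]
stand [517.  81.  41.]
block [ 522. -291.   17.]
jar [548. 139.  41.]
petri [ 464. -138.   18.]
sa [733. -73.  49.]
sb [753. 134.  60.]
wide (array([584.7, 301.7]), 213) cup (array([584.6, 301.9]), 391)
narrow (array([453.2, 234.8]), 243)
handle (array([521.6,  79.3]), 549) stand (array([538.6,  53.9]), 559)
wide top 307 [581.7 303.8  87.7] 92.7
handle top 242 [537.8  56.1 121.8] 125.3
block 750 44.86508536933371 ((515.9613647460938, -325.8990783691406), (82.00853729248047, 80.65901947021484), 65.85191345214844)
```

Units first: shifts go in shares of 75 cm and turns go in shares of 60 degrees. So 302 mm / 750 = 0.4027, 270 mm / 750 = 0.36.

```bash
echo '[85, 0.06, -0.0133, 0, 0, 85, 0.12, -0.0267, 0, 0, 85, 0.18, -0.04, 0, 0, 85, 0.24, -0.0533, 0, 0, 85, 0.3, -0.0667, 0, 0, 85, 0.36, -0.08, 0, 0, 85, 0.4027, -0.0867, 0.04, 0, 85, 0.4027, -0.0867, 0.0933, 0]' | python3 -m creep
echo '[85, 0, 0, 0, 0, 85, 0, 0, 0, 0]' | python3 -m creep
python3 - <<'E'
from h import *
m,p,d=grab("wrist"); cv2.imwrite("pics/w1.png",p[:,:,::-1]); print(np.round(m["extrinsics"],3).tolist(),m["K"]); s=robot.observe();print(s["eef_pos"],s["eef_rot"],s["ft_force"])
# refined handle fit
from loc import fit
for n in("scene","side"):
    W=np.load(n+".npz")["W"];P=W.reshape(-1,3);P=P[~np.isnan(P[:,0])]
    print("HANDLE",fit(P,18,60,116,np.array([538.6,54]),30),fit(P,13,55,88,np.array([462,234]),30))
E
```

```text
time_s: 0.9
eef_pos: [583.1, 309.7, 170.2]
eef_rot: [-2.211, -2.229, -0.008]
ft_force: [0.3, -0.1, -1.0]
gripper_width: 84.8
gripper_force: 0.0
time_s: 1.1
eef_pos: [585.1, 300.8, 169.2]
eef_rot: [2.223, 2.22, -0.003]
ft_force: [0.2, 0.5, 0.5]
gripper_width: 85.0
gripper_force: 0.0
[[1.0, -0.001, -0.003, 584.901], [-0.002, -0.954, -0.301, 376.724], [-0.002, 0.301, -0.954, 303.847], [0.0, 0.0, 0.0, 1.0]] [[371.64829954   0.         316.85527142]
 [  0.         371.64829954 238.61780375]
 [  0.           0.           1.        ]]
[586.04001544 300.94728684 170.84041275] [2.22286781e+00 2.21885249e+00 1.20047696e-03] [ 0.36280909 -0.09245611  0.37831012]
scene bench z 1.49276306257525
wide [597. 298.  84.]
narrow [468. 234.  98.]
handle [558.  57. 107.]
stand [572.  65.  21.]
block [ 548. -351.   30.]
jar [564. 135.  41.]
petri [ 471. -142.   16.]
sa [785. -83.  56.]
sb [811. 119.  53.]
wide (array([584.4, 302.5]), 172) cup (array([584.6, 302.5]), 318)
narrow (array([475.5, 233.8]), 163)
handle (array([570.3,  57.8]), 393) stand (array([538.7,  54.4]), 403)
wide top 164 [589.1 301.6  88
[... 229 characters left out ...]
88.]
narrow [448. 240. 100.]
handle [527.  69. 103.]
stand [517.  81.  41.]
block [ 522. -291.   17.]
jar [548. 139.  41.]
petri [ 464. -138.   18.]
sa [733. -73.  49.]
sb [753. 134.  60.]
wide (array([584.7, 301.7]), 213) cup (array([584.6, 301.9]), 391)
narrow (array([453.2, 234.8]), 243)
handle (array([521.6,  79.3]), 549) stand (array([538.6,  53.9]), 559)
wide top 307 [581.7 303.8  87.7] 92.7
handle top 242 [537.8  56.1 121.8] 125.3
block 750 44.86508536933371 ((515.9613647460938, -325.8990783691406), (82.00853729248047, 80.65901947021484), 65.85191345214844)
HANDLE (array([539.4,  54.8]), 393) (array([453. , 235.3]), 153)
HANDLE (array([538.9,  54.2]), 549) (array([438.7, 252.4]), 223)
```

View pics/w1.png

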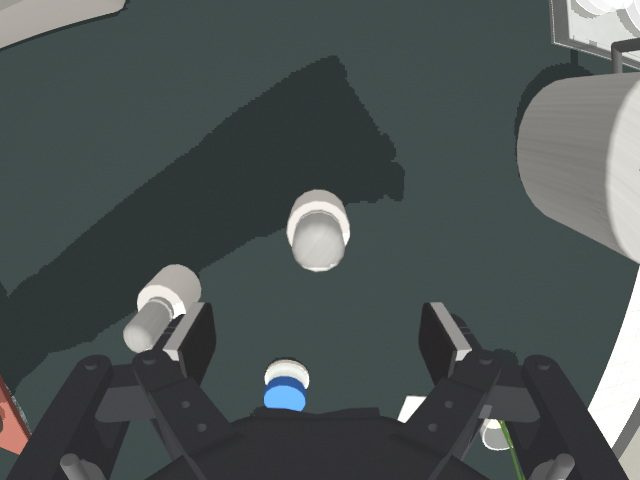

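Wide head at (318,243) is centred between the fingers, and the narrow head (155,320) is clear. I'll descend and grip.

To row units: 107 mm / 750 = 0.1427, 95 mm / 750 = 0.1267.

```bash
echo '[85, 0, 0, 0.0333, 0, 85, 0, 0, 0.0667, 0, 85, 0, 0, 0.1, 0, 85, 0, 0, 0.1267, 0, 85, 0, 0, 0.1427, 0, 85, 0, 0, 0.1427, 0, 30, 0, 0, 0.1427, 0, 30, 0, 0, 0.1427, 0]' | python3 -m creep 60
echo '[25, 0, 0, 0, 0, 25, 0, 0, 0, 0, 25, 0, 0, 0, 0, 25, 0, 0, 0, 0, 25, 0, 0, 0, 0]' | python3 -m creep 80
```

```text
time_s: 1.95
eef_pos: [586.1, 302.4, 64.2]
eef_rot: [2.221, 2.22, 0.004]
ft_force: [0.1, -0.3, 0.4]
gripper_width: 58.8
gripper_force: 0.0
time_s: 2.45
eef_pos: [585.7, 302.4, 63.7]
eef_rot: [2.221, 2.221, 0.003]
ft_force: [0.6, -0.8, 6.6]
gripper_width: 31.9
gripper_force: 78.9
```

To row units: -150 mm / 750 = -0.2, -130 mm / 750 = -0.1733.

```bash
echo '[25, 0, 0, -0.0267, 0, 25, 0, 0, -0.0667, 0, 25, 0, 0, -0.12, 0, 25, 0, 0, -0.1733, 0, 25, 0, 0, -0.2, 0, 25, 0, 0, -0.2, 0, 25, 0, 0, -0.2, 0]' | python3 -m creep
python3 - <<'E'
from h import *
s=robot.observe();e=s["eef_pos"];print(e,s["eef_rot"],s["ft_force"])
out=[]
for n in("scene","side"):
    m,p,d=grab(n);W=cloud(m,d);np.savez(n+"2.npz",p=p,d=d,W=W)
    q=np.array(m["extrinsics"]);pc=np.linalg.inv(q)@np.r_[e-[0,0,25],1];K=np.array(m["K"]);u,v=(K@pc[:3])[:2]/pc[2];u,v=int(u),int(v)
    out.append(cv2.resize(p[max(v-60,0):v+60,u-60:u+60],(400,400)))
cv2.imwrite("pics/g.png",np.hstack(out)[:,:,::-1])
E
```

```text
time_s: 3.15
eef_pos: [584.6, 301.8, 211.5]
eef_rot: [-2.221, -2.221, 0.001]
ft_force: [-0.1, -0.1, -2.5]
gripper_width: 31.8
gripper_force: 79.8
[584.62845563 301.82700086 211.47431288] [-2.22122891e+00 -2.22139565e+00  1.18323805e-03] [-0.12145152 -0.13400238 -2.50187996]
```

View pics/g.png

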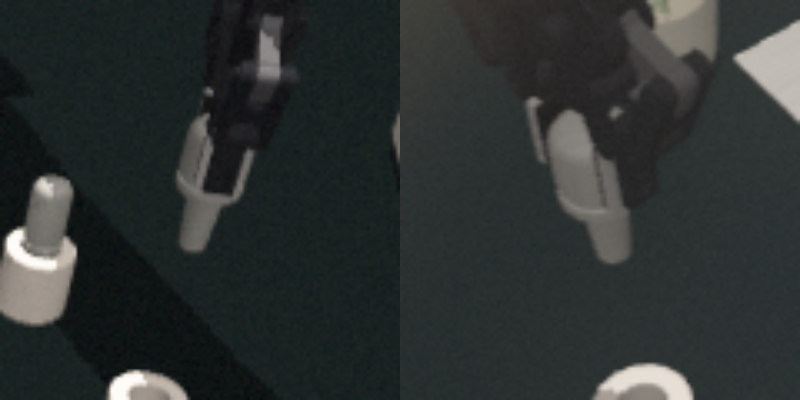

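The head is held straight, shank down, with the fingers above its flange. Next I'll measure the shank's axis relative to the TCP.

To row units: -247 mm / 750 = -0.3293, -230 mm / 750 = -0.3067.

```bash
python3 - <<'E'
from h import *
from scipy.optimize import least_squares
A=[]
for n in("scene","side"):
    P=np.load(n+"2.npz")["W"].reshape(-1,3);P=P[~np.isnan(P[:,0])]
    q=P[(np.hypot(P[:,0]-584.6,P[:,1]-302)<14)&(P[:,2]>150)&(P[:,2]<192)]
    print(n,len(q),q[:,2].min(),np.bincount(((q[:,2]-150)//5).astype(int)))
    q=q[q[:,2]<190]
    f=lambda c,q=q:np.hypot(q[:,0]-c[0]-c[2]*(q[:,2]-175),q[:,1]-c[1]-c[3]*(q[:,2]-175))-(7+(q[:,2]-159)*3/19*0.5)
    r=least_squares(f,[584.6,302,0,0],loss='soft_l1');print(r.x.round(3),np.abs(r.fun).mean())
    r=least_squares(lambda c:f(np.r_[c,0,0]),[584.6,302],loss='soft_l1');print(r.x.round(2))
s=robot.observe();print(s["eef_pos"])
E
echo '[25, -0.0533, -0.0107, 0, 0, 25, -0.1067, -0.0213, 0, 0, 25, -0.16, -0.032, 0, 0, 25, -0.2133, -0.0427, 0, 0, 25, -0.2667, -0.052, 0, 0, 25, -0.3067, -0.0587, 0, 0, 25, -0.3293, -0.0613, 0, 0, 25, -0.3293, -0.0613, 0, 0]' | python3 -m creep
echo '[25, 0, 0, 0, 0, 25, 0, 0, 0, 0]' | python3 -m creep
```

```text
scene 134 160.1301325044136 [ 0  0 15 22 18 21 24 23 11]
[ 5.83667e+02  3.01898e+02  1.50000e-02 -4.00000e-03] 0.7550038148780094
[583.67 301.9 ]
side 142 157.35970782934442 [ 0  5 27 21 29 22 30  8]
[ 5.82760e+02  3.01263e+02 -0.00000e+00  1.80000e-02] 0.587554396566714
[582.74 301.21]
[584.10539595 301.44187131 210.04376692]
time_s: 4.05
eef_pos: [538.0, 51.4, 210.8]
eef_rot: [-2.226, -2.216, 0.005]
ft_force: [-0.3, 0.7, -2.2]
gripper_width: 31.7
gripper_force: 80.1
time_s: 4.25
eef_pos: [538.7, 56.3, 211.5]
eef_rot: [-2.219, -2.222, 0.001]
ft_force: [0.5, 0.7, -2.3]
gripper_width: 31.8
gripper_force: 80.1
```

```bash
cat > rel.py <<'E'
from h import *
from scipy.optimize import least_squares
def rel(ztip,show=True):
    e=robot.observe()["eef_pos"]; D=[]
    for n in("scene","side"):
        m,p,d=grab(n);P=cloud(m,d).reshape(-1,3);P=P[~np.isnan(P[:,0])]
        rr=np.hypot(P[:,0]-e[0],P[:,1]-e[1])
        def fit(z0,z1,rad,R):
            q=P[(rr<rad)&(P[:,2]>z0)&(P[:,2]<z1)]
            r=least_squares(lambda c:np.hypot(q[:,0]-c[0],q[:,1]-c[1])-R(q[:,2]),e[:2],loss='soft_l1');return r.x,len(q)
        a,na=fit(ztip+2,ztip+31,15,lambda z:7+(z-ztip)*3/38); b,nb=fit(60,116,25,lambda z:18)
        print(n,a.round(1),na,b.round(1),nb,"move",(b-a).round(1));D.append(b-a)
    print("mean dx_world,dy_world",np.mean(D,0).round(2),e)
E
python3 -c "
from rel import *
rel(159)"
```

```text
scene [537.6  56.3] 97 [539.2  54.5] 384 move [ 1.7 -1.9]
side [537.2  56. ] 123 [538.9  54.1] 550 move [ 1.7 -1.9]
mean dx_world,dy_world [ 1.69 -1.86] [538.67543235  56.30292343 211.51168725]
```

To row units: 30 mm / 750 = 0.04, -1.9 mm / 750 = -0.0025.

```bash
echo '[25, -0.0025, 0.0023, 0, 0, 25, -0.0025, 0.0023, 0.02, 0, 25, -0.0025, 0.0023, 0.04, 0, 25, -0.0025, 0.0023, 0.04, 0, 25, -0.0025, 0.0023, 0.04, 0]' | python3 -m creep
python3 -c "
from rel import *
rel(130)"
echo '[25, 0, 0, 0.0067, 0, 25, 0, 0, 0.0133, 0, 25, 0, 0, 0.02, 0, 25, 0, 0, 0.0267, 0, 25, 0, 0, 0.0267, 0]' | python3 -m creep
```

```text
time_s: 4.85
eef_pos: [540.7, 53.3, 182.5]
eef_rot: [-2.221, -2.222, 0.001]
ft_force: [0.6, 0.5, -2.0]
gripper_width: 31.6
gripper_force: 80.1
scene [539.9  53. ] 93 [539.5  54.6] 382 move [-0.4  1.6]
side [539.7  53. ] 118 [538.9  54.1] 548 move [-0.7  1.1]
mean dx_world,dy_world [-0.58  1.38] [540.705416    53.25446341 182.49808882]
time_s: 5.45
eef_pos: [540.1, 53.0, 161.3]
eef_rot: [-2.221, -2.221, 0.002]
ft_force: [0.5, 0.9, -1.9]
gripper_width: 31.8
gripper_force: 80.1
```

To row units: 14 mm / 750 = 0.0187, 10 mm / 750 = 0.0133.

```bash
echo '[25, 0.0016, -0.0007, 0, 0, 25, 0.0016, -0.0007, 0.0067, 0, 25, 0.0016, -0.0007, 0.0133, 0, 25, 0.0016, -0.0007, 0.0187, 0, 25, 0.0016, -0.0007, 0.0187, 0, 25, 0.0016, -0.0007, 0.0187, 0]' | python3 -m creep
echo '[25, 0, 0, 0.0013, 0, 25, 0, 0, 0.0027, 0, 25, 0, 0, 0.004, 0, 25, 0, 0, 0.0053, 0, 25, 0, 0, 0.0053, 0, 25, 0, 0, 0.0053, 0]' | python3 -m creep
```

```text
time_s: 6.05
eef_pos: [540.1, 54.3, 148.2]
eef_rot: [-2.221, -2.221, 0.0]
ft_force: [-0.2, 0.2, -2.6]
gripper_width: 32.1
gripper_force: 80.1
time_s: 6.65
eef_pos: [540.3, 54.4, 144.4]
eef_rot: [2.221, 2.221, 0.0]
ft_force: [0.3, -0.2, -1.1]
gripper_width: 31.7
gripper_force: 80.1
```

To row units: 4 mm / 750 = 0.0053, 3 mm / 750 = 0.004.

```bash
for i in 1; do echo '[25, 0, 0, 0.0013, 0, 25, 0, 0, 0.0027, 0, 25, 0, 0, 0.004, 0, 25, 0, 0, 0.0053, 0, 25, 0, 0, 0.0053, 0, 25, 0, 0, 0.0053, 0]' | python3 -m creep; done
echo '[25, 0, 0, 0.0013, 0, 25, 0, 0, 0.0027, 0, 25, 0, 0, 0.004, 0, 25, 0, 0, 0.004, 0, 25, 0, 0, 0.004, 0]' | python3 -m creep
```

```text
time_s: 7.25
eef_pos: [540.3, 54.3, 140.5]
eef_rot: [2.221, 2.221, 0.001]
ft_force: [-0.3, 0.5, 1.6]
gripper_width: 31.8
gripper_force: 80.2
time_s: 7.75
eef_pos: [540.4, 54.3, 137.6]
eef_rot: [2.221, 2.221, 0.001]
ft_force: [-0.3, 1.0, 5.9]
gripper_width: 32.1
gripper_force: 80.2
```

To row units: 3 mm / 750 = 0.004, 2 mm / 750 = 0.0027.

```bash
echo '[25, 0, 0, 0.0013, 0, 25, 0, 0, 0.0027, 0, 25, 0, 0, 0.004, 0, 25, 0, 0, 0.004, 0, 25, 0, 0, 0.004, 0]' | python3 -m creep
echo '[25, 0, 0, 0.0013, 0, 25, 0, 0, 0.0027, 0, 25, 0, 0, 0.004, 0, 25, 0, 0, 0.004, 0, 25, 0, 0, 0.004, 0]' | python3 -m creep
```

```text
time_s: 8.25
eef_pos: [540.5, 54.3, 134.9]
eef_rot: [2.221, 2.221, 0.001]
ft_force: [-0.9, 0.0, 7.9]
gripper_width: 32.3
gripper_force: 80.6
time_s: 8.75
eef_pos: [540.7, 54.4, 132.2]
eef_rot: [2.221, 2.221, 0.002]
ft_force: [-1.3, -0.0, 9.5]
gripper_width: 32.0
gripper_force: 81.0
```

To row units: 2 mm / 750 = 0.0027, 1 mm / 750 = 0.0013.

```bash
echo '[25, 0, 0, 0.0013, 0, 25, 0, 0, 0.0027, 0, 25, 0, 0, 0.0027, 0, 25, 0, 0, 0.0027, 0]' | python3 -m creep
echo '[25, 0, 0, 0.0013, 0, 25, 0, 0, 0.0027, 0, 25, 0, 0, 0.0027, 0, 25, 0, 0, 0.0027, 0]' | python3 -m creep
```

```text
time_s: 9.15
eef_pos: [540.8, 54.5, 130.6]
eef_rot: [2.221, 2.221, 0.002]
ft_force: [-3.2, -0.5, 14.1]
gripper_width: 31.8
gripper_force: 81.7
time_s: 9.55
eef_pos: [541.0, 54.4, 129.1]
eef_rot: [2.221, 2.221, 0.003]
ft_force: [-4.1, -0.1, 17.8]
gripper_width: 32.0
gripper_force: 82.1
```

To row units: 2 mm / 750 = 0.0027, 1 mm / 750 = 0.0013.

```bash
echo '[25, 0, 0, 0.0013, 0, 25, 0, 0, 0.0027, 0, 25, 0, 0, 0.0027, 0, 25, 0, 0, 0.0027, 0]' | python3 -m creep
python3 - <<'E'
from h import *
e=robot.observe()["eef_pos"];out=[]
for n in("scene","side"):
    m,p,d=grab(n)
    pc=np.linalg.inv(np.array(m["extrinsics"]))@np.r_[e-[0,0,20],1];u,v=((np.array(m["K"])@pc[:3])[:2]/pc[2]).astype(int)
    out.append(cv2.resize(p[v-40:v+40,u-40:u+40],(400,400),interpolation=cv2.INTER_CUBIC))
cv2.imwrite("pics/in.png",cv2.convertScaleAbs(np.hstack(out)[:,:,::-1],alpha=1.5))
E
```

```text
time_s: 9.95
eef_pos: [541.1, 54.5, 127.5]
eef_rot: [2.221, 2.22, 0.003]
ft_force: [-5.1, 0.7, 20.4]
gripper_width: 31.6
gripper_force: 82.4
```

View pics/in.png

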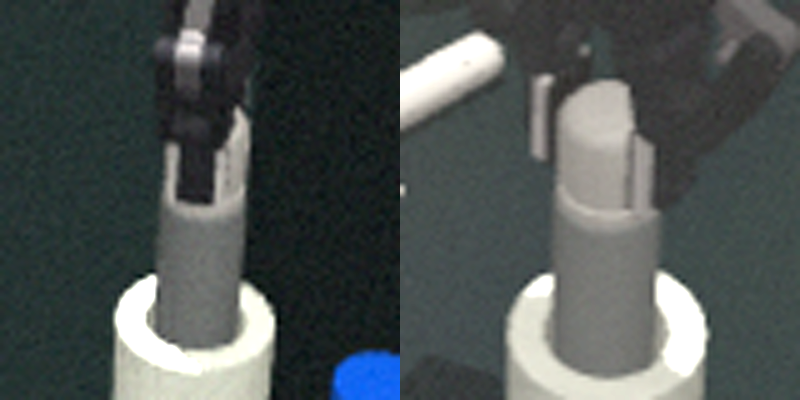

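The shoulder sits on the rim with no visible gap, at (190,205) and (605,215). The force now rises at the pad's own rate, so the head is home. I'll lift slowly.

To row units: -9 mm / 750 = -0.012, -6 mm / 750 = -0.008.

```bash
echo '[25, 0, -0.0007, -0.004, 0, 25, 0, -0.0007, -0.008, 0, 25, 0, -0.0007, -0.012, 0, 25, 0, -0.0007, -0.012, 0, 25, 0, -0.0007, -0.012, 0, 25, 0, -0.0007, -0.012, 0]' | python3 -m creep
echo '[25, 0, 0, -0.0107, 0, 25, 0, 0, -0.024, 0, 25, 0, 0, -0.0373, 0, 25, 0, 0, -0.0507, 0, 25, 0, 0, -0.0667, 0, 25, 0, 0, -0.0827, 0, 25, 0, 0, -0.0933, 0, 25, 0, 0, -0.0933, 0]' | python3 -m creep
echo '[25, 0, 0, 0, 0, 25, 0, 0, 0, 0, 25, 0, 0, 0, 0]' | python3 -m creep
cat > look.py <<'E'
from h import *
from scipy.optimize import least_squares
def look(name):
    s=robot.observe();e=s["eef_pos"];print(e,s["ft_force"]);out=[]
    for n in("scene","side"):
        m,p,d=grab(n);P=cloud(m,d).reshape(-1,3)
        P=P[~np.isnan(P[:,0])]; zr=e[2]-14
        q=P[(np.hypot(P[:,0]-e[0],P[:,1]-e[1])<28)&(P[:,2]>zr-85)&(P[:,2]<zr-8)]
        r=least_squares(lambda c:np.hypot(q[:,0]-c[0]-c[2]*(q[:,2]-zr+50),q[:,1]-c[1]-c[3]*(q[:,2]-zr+50))-18,[*e[:2],0,0],loss='soft_l1')
        a=P[(np.hypot(P[:,0]-e[0],P[:,1]-e[1])<28)&(P[:,2]>50)]
        print(n,"handle axis",r.x.round(3),len(q),"bottom z",np.percentile(a[:,2],.5).round(1))
        pc=np.linalg.inv(np.array(m["extrinsics"]))@np.r_[e-[0,0,45],1];u,v=((np.array(m["K"])@pc[:3])[:2]/pc[2]).astype(int)
        out.append(cv2.resize(p[v-65:v+65,u-65:u+65],(400,400),interpolation=cv2.INTER_CUBIC))
    cv2.imwrite(name,cv2.convertScaleAbs(np.hstack(out)[:,:,::-1],alpha=1.5))
E
python3 -c "
from look import *
look('pics/lift.png')"
```

```text
time_s: 10.65
eef_pos: [540.2, 54.4, 134.5]
eef_rot: [2.221, 2.221, 0.002]
ft_force: [1.5, 0.7, 5.0]
gripper_width: 31.9
gripper_force: 80.7
time_s: 11.45
eef_pos: [540.4, 54.4, 205.9]
eef_rot: [2.22, 2.22, 0.003]
ft_force: [0.3, -0.1, -3.8]
gripper_width: 31.4
gripper_force: 79.8
time_s: 11.75
eef_pos: [539.3, 54.2, 203.7]
eef_rot: [-2.221, -2.221, 0.001]
ft_force: [0.3, -1.0, -5.0]
gripper_width: 32.3
gripper_force: 79.8
[539.34021718  54.21897726 203.68494772] [ 0.31059574 -0.99126558 -5.00963925]
scene handle axis [ 5.38111e+02  5.42040e+01  1.50000e-02 -0.00000e+00] 569 bottom z 50.7
side handle axis [ 5.38066e+02  5.36300e+01 -6.00000e-03  7.00000e-03] 767 bottom z 91.5
```

View pics/lift.png

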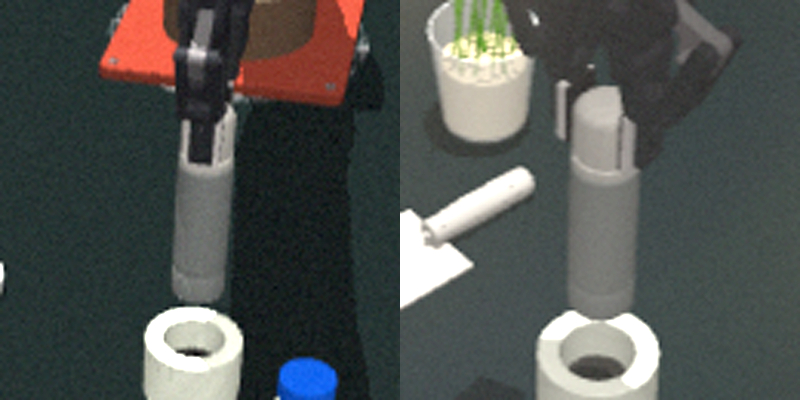

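The pestle hangs straight and still home, with its underside about 89 mm up. Next I'll locate the hole and the reagent.

To row units: -340 mm / 750 = -0.4533, -130 mm / 750 = -0.1733.

```bash
python3 - <<'E'
from h import *
from scipy.optimize import least_squares
for n in("scene","side"):
    P=np.load(n+".npz")["W"].reshape(-1,3);P=P[~np.isnan(P[:,0])]
    r=np.hypot(P[:,0]-517,P[:,1]+326)
    q=P[(r<26)&(P[:,2]>12)&(P[:,2]<39)]
    f=least_squares(lambda c:np.hypot(q[:,0]-c[0],q[:,1]-c[1])-23,[517,-326],loss='soft_l1');print(n,"hole wall",f.x.round(1),len(q))
    t=P[(P[:,2]>42)&(P[:,2]<49)&(r<70)]
    print(t[:,:2].mean(0),[(t[:,i].min()+t[:,i].max())/2 for i in(0,1)])
    b=P[(P[:,2]>100)&(P[:,2]<135)&(P[:,1]<-250)&(P[:,1]>-480)&(P[:,0]>450)&(P[:,0]<800)];print("reagent",np.median(b,0) if len(b) else None)
E
echo '[25, -0.0533, -0.0027, 0, 0, 25, -0.1133, -0.0067, 0, 0, 25, -0.1733, -0.0107, 0, 0, 25, -0.2333, -0.0133, 0, 0, 25, -0.2933, -0.0173, 0, 0, 25, -0.3533, -0.0213, 0, 0, 25, -0.4133, -0.024, 0, 0, 25, -0.4533, -0.0267, 0, 0]' | python3 -m creep
echo '[25, -0.0267, -0.0013, 0, 0, 25, -0.0533, -0.0013, 0, 0, 25, -0.0533, -0.0013, 0, 0, 25, -0.0533, -0.0013, 0, 0, 25, -0.0533, -0.0013, 0, 0]' | python3 -m creep
python3 -c "
from look import *
look('pics/over.png')"
```

```text
scene hole wall [ 517.2 -326.4] 131
[ 520.34457784 -325.12187303] [np.float64(517.2400744405134), np.float64(-327.1716882385585)]
reagent [ 727.11345534 -353.24341155  119.5570673 ]
side hole wall [ 516.6 -326.6] 168
[ 514.71449219 -325.2854893 ] [np.float64(515.4839932672852), np.float64(-324.43983360483537)]
reagent [ 713.28414782 -351.79624533  119.35921174]
time_s: 12.65
eef_pos: [518.5, -289.5, 204.2]
eef_rot: [2.224, 2.218, -0.002]
ft_force: [0.7, -0.1, -4.4]
gripper_width: 32.0
gripper_force: 79.9
time_s: 13.15
eef_pos: [519.0, -324.6, 204.1]
eef_rot: [-2.22, -2.222, -0.001]
ft_force: [0.7, 0.2, -5.3]
gripper_width: 31.8
gripper_force: 80.0
[ 518.96122549 -324.58171029  204.06640561] [ 0.66937967  0.22518841 -5.25721329]
scene handle axis [ 5.18140e+02 -3.24811e+02  1.00000e-02  4.00000e-03] 511 bottom z 91.2
side handle axis [ 5.17633e+02 -3.25230e+02 -8.00000e-03  9.00000e-03] 611 bottom z 91.8
```

View pics/over.png

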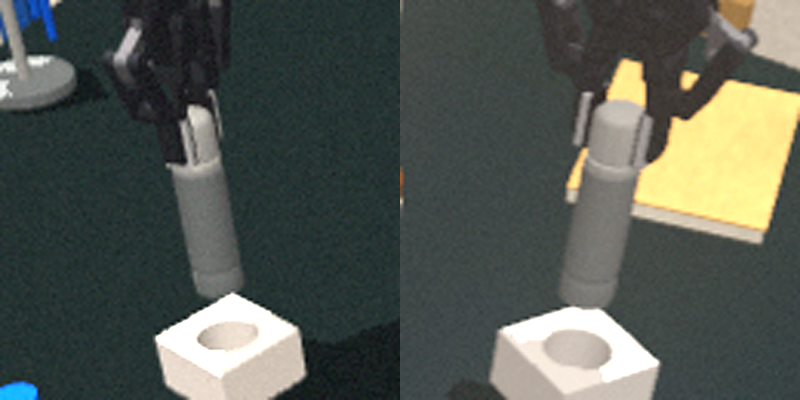

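The pestle hangs over the hole, seen at (228,335) and (577,348). It needs a shift of about 1.5 mm, then it can go down.

To row units: 72 mm / 750 = 0.096, -1.5 mm / 750 = -0.002.

```bash
echo '[25, -0.002, -0.0013, 0, 0, 25, -0.002, -0.0013, 0.02, 0, 25, -0.002, -0.0013, 0.0467, 0, 25, -0.002, -0.0013, 0.0693, 0, 25, -0.002, -0.0013, 0.0853, 0, 25, -0.002, -0.0013, 0.096, 0, 25, -0.002, -0.0013, 0.096, 0, 25, -0.002, -0.0013, 0.096, 0]' | python3 -m creep
echo '[25, 0, 0, 0.0013, 0, 25, 0, 0, 0.0027, 0, 25, 0, 0, 0.004, 0, 25, 0, 0, 0.0053, 0, 25, 0, 0, 0.0053, 0, 25, 0, 0, 0.0053, 0]' | python3 -m creep
```

```text
time_s: 14.05
eef_pos: [517.9, -327.4, 132.7]
eef_rot: [2.221, 2.221, 0.0]
ft_force: [0.7, -0.6, -4.2]
gripper_width: 32.0
gripper_force: 80.1
time_s: 14.65
eef_pos: [517.6, -327.2, 128.3]
eef_rot: [-2.221, -2.221, 0.0]
ft_force: [0.4, -0.4, -5.0]
gripper_width: 32.2
gripper_force: 80.1
```

To row units: 3 mm / 750 = 0.004, 2 mm / 750 = 0.0027.

```bash
echo '[25, 0, 0, 0.0013, 0, 25, 0, 0, 0.0027, 0, 25, 0, 0, 0.004, 0, 25, 0, 0, 0.004, 0, 25, 0, 0, 0.004, 0]' | python3 -m creep
echo '[25, 0, 0, 0.0013, 0, 25, 0, 0, 0.0013, 0, 25, 0, 0, 0.0013, 0]' | python3 -m creep
```

```text
time_s: 15.15
eef_pos: [517.9, -327.4, 125.8]
eef_rot: [2.221, 2.221, 0.0]
ft_force: [-1.1, 0.1, 2.3]
gripper_width: 31.8
gripper_force: 80.6
time_s: 15.45
eef_pos: [518.1, -327.7, 125.7]
eef_rot: [2.221, 2.22, 0.001]
ft_force: [-3.0, 2.0, 8.1]
gripper_width: 31.9
gripper_force: 81.6
```

On the floor: the TCP offset of 115.7 mm matches a fully home shoulder. I'll relax the push and release.

To row units: -1 mm / 750 = -0.0013.

```bash
echo '[25, 0, 0, -0.0013, 0, 25, 0, 0, -0.0013, 0, 25, 0, 0, -0.0013, 0]' | python3 -m creep
echo '[45, 0, 0, 0, 0, 60, 0, 0, 0, 0, 70, 0, 0, 0, 0, 75, 0, 0, 0, 0, 75, 0, 0, 0, 0]' | python3 -m creep 20
echo '[75, 0, 0, -0.0133, 0, 75, 0, 0, -0.04, 0, 75, 0, 0, -0.08, 0, 75, 0, 0, -0.12, 0, 75, 0, 0, -0.16, 0, 75, 0, 0, -0.16, 0, 75, 0, 0, -0.16, 0, 75, 0, 0, -0.16, 0]' | python3 -m creep
python3 - <<'E'
from h import *
from scipy.optimize import least_squares
out=[]
for n in("scene","side"):
    m,p,d=grab(n);P=cloud(m,d).reshape(-1,3);P=P[~np.isnan(P[:,0])]
    r=np.hypot(P[:,0]-517,P[:,1]+326)
    q=P[(r<26)&(P[:,2]>52)&(P[:,2]<105)]
    f=least_squares(lambda c:np.hypot(q[:,0]-c[0]-c[2]*(q[:,2]-80),q[:,1]-c[1]-c[3]*(q[:,2]-80))-18,[517,-326,0,0],loss='soft_l1')
    print(n,f.x.round(3),"top",np.percentile(P[(r<12)&(P[:,2]<165)][:,2],[50,95]))
    pc=np.linalg.inv(np.array(m["extrinsics"]))@np.r_[517,-326,90,1];u,v=((np.array(m["K"])@pc[:3])[:2]/pc[2]).astype(int)
    out.append(cv2.resize(p[v-65:v+65,u-65:u+65],(400,400),interpolation=cv2.INTER_CUBIC))
cv2.imwrite("pics/end.png",cv2.convertScaleAbs(np.hstack(out)[:,:,::-1],alpha=1.5))
E
```

```text
time_s: 15.75
eef_pos: [517.9, -327.4, 125.7]
eef_rot: [2.221, 2.221, 0.0]
ft_force: [-0.9, 0.6, 4.5]
gripper_width: 32.0
gripper_force: 80.7
time_s: 16.25
eef_pos: [517.7, -327.2, 125.2]
eef_rot: [-2.221, -2.221, 0.0]
ft_force: [-0.0, -0.4, 0.8]
gripper_width: 74.9
gripper_force: 0.0
time_s: 17.05
eef_pos: [517.2, -327.0, 244.6]
eef_rot: [-2.221, -2.221, 0.001]
ft_force: [-0.5, -0.4, -1.1]
gripper_width: 75.0
gripper_force: 0.0
scene [ 5.16866e+02 -3.27502e+02  2.00000e-03  9.00000e-03] top [150.74054    152.26816747]
side [ 5.16172e+02 -3.28093e+02  2.00000e-03  1.50000e-02] top [149.6160186  152.39633021]
```

View pics/end.png

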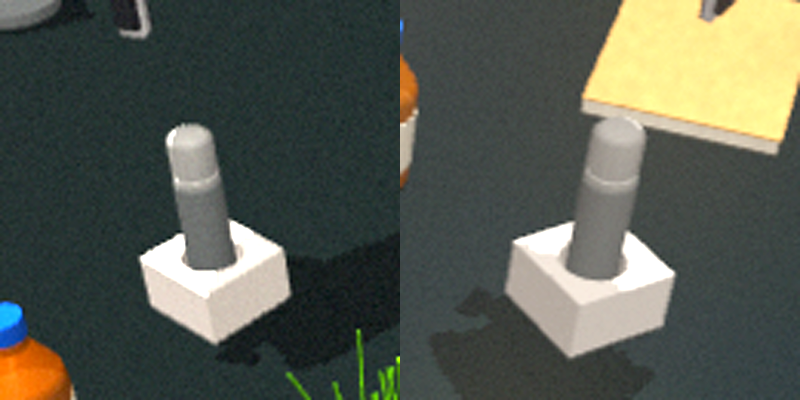

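The pestle stands upright in the hole, at (205,220) and (605,220). Its top is at about 150 mm, which matches a fully home head, and the gripper is clear.

```bash
python3 -c "
from station import robot
print(robot.hand_in())"
```

```text
the job is handed in; nothing more can be done
None
```

I fitted the wide head fully home in the handle, lifted the pestle by its head, stood it upright in the white block's hole and handed the job in at about 17 s; hand-in returned no verdict.

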